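# Stock the sauce boxes, snap their covers shut and set the hold timer

### The job

Stand each red, green or blue sauce pot that is on the counter upright in the box of its own colour, and press all three covers down until they snap fully shut (the cover of a box that gets no pot too). When every cover is shut, turn the hold timer's collar to 4. Leave the pot with the yellow lid and the white bowl standing where they are.

Things in the scene. Friction and masses are not known exactly. Their poses are not given: they have to be found in the camera images.
- pot_red: sauce pot: steel cup 48 mm across with a red lid 50 mm across, 37 mm tall in all, and on the lid's centre an upright round red knob 17 mm across and 24 mm tall (top of knob 61 mm above the underside). About 0.2 kg. Origin: centre of the underside, z up. May be absent.
- pot_green: sauce pot: steel cup 48 mm across with a green lid 50 mm across, 37 mm tall in all, and on the lid's centre an upright round green knob 17 mm across and 24 mm tall (top of knob 61 mm above the underside). About 0.2 kg. Origin: centre of the underside, z up. May be absent.
- pot_blue: sauce pot: steel cup 48 mm across with a blue lid 50 mm across, 37 mm tall in all, and on the lid's centre an upright round blue knob 17 mm across and 24 mm tall (top of knob 61 mm above the underside). About 0.2 kg. Origin: centre of the underside, z up. May be absent.
- box_red: fixed open-topped aluminium sauce box with a red label on its front, 90 mm deep (own x) by 100 mm wide (own y), rim 78 mm above its underside, walls 5 mm, floor 6 mm thick (well 80 x 90 mm). Origin: centre of the underside; its front, with the black catch block (28 mm out), faces own -x; cover hinged on top of the rear wall.
- cover_red (a joint): angle (rad) of the red-framed clear hinged cover of box_red: 0 fully shut and flat on the rim, pi/2 upright, up to 1.95 leaning back. The stiff hinge holds it wherever it is left, but the catch stops it ajar at about 0.13 rad; pressing down near its free edge with about 6 to 10 N snaps it past the catch, which then holds it at 0.
- cover_red_edge (a point): point to press on the red cover: middle of its upper (outer) face, 10 mm in from the free edge. The cover is a plate 95 mm long from hinge to free edge, 100 mm wide; outer face 7 mm above the hinge axis when shut
- cover_red_hinge (a point): middle of the hinge axis of the red cover: on the box's rear top edge, 45 mm behind the box centre (own +x), 78 mm above the box's underside; the axis runs along the box's own y
- box_green: fixed open-topped aluminium sauce box with a green label on its front, 90 mm deep (own x) by 100 mm wide (own y), rim 78 mm above its underside, walls 5 mm, floor 6 mm thick (well 80 x 90 mm). Origin: centre of the underside; its front, with the black catch block (28 mm out), faces own -x; cover hinged on top of the rear wall.
- cover_green (a joint): angle (rad) of the green-framed clear hinged cover of box_green: 0 fully shut and flat on the rim, pi/2 upright, up to 1.95 leaning back. The stiff hinge holds it wherever it is left, but the catch stops it ajar at about 0.13 rad; pressing down near its free edge with about 6 to 10 N snaps it past the catch, which then holds it at 0.
- cover_green_edge (a point): point to press on the green cover: middle of its upper (outer) face, 10 mm in from the free edge. The cover is a plate 95 mm long from hinge to free edge, 100 mm wide; outer face 7 mm above the hinge axis when shut
- cover_green_hinge (a point): middle of the hinge axis of the green cover: on the box's rear top edge, 45 mm behind the box centre (own +x), 78 mm above the box's underside; the axis runs along the box's own y
- box_blue: fixed open-topped aluminium sauce box with a blue label on its front, 90 mm deep (own x) by 100 mm wide (own y), rim 78 mm above its underside, walls 5 mm, floor 6 mm thick (well 80 x 90 mm). Origin: centre of the underside; its front, with the black catch block (28 mm out), faces own -x; cover hinged on top of the rear wall.
- cover_blue (a joint): angle (rad) of the blue-framed clear hinged cover of box_blue: 0 fully shut and flat on the rim, pi/2 upright, up to 1.95 leaning back. The stiff hinge holds it wherever it is left, but the catch stops it ajar at about 0.13 rad; pressing down near its free edge with about 6 to 10 N snaps it past the catch, which then holds it at 0.
- cover_blue_edge (a point): point to press on the blue cover: middle of its upper (outer) face, 10 mm in from the free edge. The cover is a plate 95 mm long from hinge to free edge, 100 mm wide; outer face 7 mm above the hinge axis when shut
- cover_blue_hinge (a point): middle of the hinge axis of the blue cover: on the box's rear top edge, 45 mm behind the box centre (own +x), 78 mm above the box's underside; the axis runs along the box's own y
- timer_base: fixed white scale plate of the hold timer, 116 x 124 mm, 12 mm thick, with black digits 0 to 6 in a half circle round the collar. Origin: centre of the underside, under the collar's axis. Digit 0 lies to own +y of the axis, 3 to own +x, 6 to own -y
- timer (a joint): angle (rad) of the timer's collar: grows clockwise seen from above; the white index line points to digit n at n x pi/6 (0.524 rad a step; 4 is 2.094). It clicks into each digit with a light detent (about 0.1 N m) and stops at 0 and 6
- timer_grip (a point): centre of the black ribbed collar, on its upright axis at the height to grip, 42 mm above the plate's underside. The collar is 46 mm across and stands from 13 to 57 mm above the plate's underside; a white line runs on its top from the axis to the edge
- pot_yellow: bystander: white pot with yellow lid and knob, otherwise like the sauce pots; has no box, leave it. Origin under its centre
- ramekin: bystander: empty white bowl 72 mm across, 38 mm tall. Origin under its centre

How it is judged (in metres and radians):
On the way, in this order (a step that is already met when the one before it is completed fails the run):
1. every pot present stands in the box of its own colour (x of pot_red in the frame of box_red between -0.035 and 0.035 m and y of pot_red in the frame of box_red between -0.035 and 0.035 m and z of pot_red in the frame of box_red below 0.014 m and angle between each of pot_red, pot_green, pot_blue's own z axis and vertical below 0.2 rad and x of pot_green in the frame of box_green between -0.035 and 0.035 m and y of pot_green in the frame of box_green between -0.035 and 0.035 m and z of pot_green in the frame of box_green below 0.014 m and x of pot_blue in the frame of box_blue between -0.035 and 0.035 m and y of pot_blue in the frame of box_blue between -0.035 and 0.035 m and z of pot_blue in the frame of box_blue below 0.014 m), for 0.2 s.
2. all three covers are snapped shut (value of joint each of cover_red, cover_green, cover_blue below 0.035 rad), for 0.2 s.
3. the timer collar is turned to 4 (value of joint timer between 1.9744 and 2.2144 rad), for 0.2 s.
At the end, for the whole second after the job is handed in: every pot present stands upright (within 0.2 rad) on the floor of the box of its own colour, all three covers are shut (under 0.035 rad), the timer is within 0.12 rad of 4 and all is at rest (all of step 1 and all of step 2 and all of step 3 and velocity of joint timer below 0.05 rad/s and linear speed of each of pot_red, pot_green, pot_blue below 0.02 m/s); the robot touches nothing.
It fails at once if the pot yellow is pushed more than 40 mm or knocked over (distance of pot_yellow from where it was at the start of the episode above 0.04 m or angle between pot_yellow's own z axis and vertical above 0.6 rad).
It fails at once if the ramekin is pushed more than 40 mm or knocked over (distance of ramekin from where it was at the start of the episode above 0.04 m or angle between ramekin's own z axis and vertical above 0.6 rad).
Of pot_red, pot_green, pot_blue only 2 to 3 are there at a start; the rules pass over those that are not, and their reading is None.
At some moment in a run one of pot_red, pot_green, pot_blue may be knocked a few centimetres aside while the robot is not near it.
Once in a run the grip may slacken for a moment while it holds something.
It also fails if it takes over 208 s, if anything falls off the work surface, if the arm or the gripper's body presses on something with over 40 N, if the wrist force passes 120 N, or if a joint passes its speed limit or range.

### The arm

A 6-joint arm with a two-finger parallel gripper is mounted at the origin on the work surface. World frame = base frame: x ahead of the robot, y to its left, z up, the work surface at z = 0. Lengths are in mm, angles in rad, forces in N, time in s.
With the tool pointing down it reaches from about 250 to 775 mm from the base axis. Payload 4 kg.
Tool frame: the origin (TCP) lies on the centre line of the jaws, within the pads' length; the fingertips stand 8 mm ahead of it and the grasp point (between the pads) lies 11 mm behind it; z points along the fingers, y is the line along which they close (so a half turn about z gives the same grasp; the last joint's range is limited). The gripper opens to 85 mm and grips with 20 to 120 N. Pads are 22 mm wide; open, the fingers measure 114 mm over their backs; the gripper's body (76 mm by 85 mm) begins 54 mm behind the grasp point. The pads swing forward as they close: fully open they stand 13 mm farther back than shut.
Start: joints at [-1.281, 0.087, 1.371, -0, 1.684, -0.103], TCP at [210.525, -508.13, 239.341] pointing down, gripper open.
Joint ranges: [-3.1, 3.1], [-0.76, 2.03], [0.27, 2.55], [-1.08, 4.22], [0.17, 2.65], [-2.57, 2.57]. Speed limits (rad/s): [2.79, 2.79, 3.14, 3.14, 3.14, 3.14].

### API

Orientations are given as a unit quaternion [w, x, y, z].
In Python, from cell import * gives the robot as it stands. The module is installed in compiled form; this text tells all that it offers.
- The arm moves only by the shell command python3 -m pendant 'ROWS' [OPENING] [FORCE]. ROWS is JSON, a list of rows, each a list of 6 numbers: the shift along the world's x, y, z each as a share of 2 cm, from -1 to 1, then the turn, a rotation vector about the world's x, y, z each as a share of 0.08 rad, from -1 to 1. In form: [[x, y, z, wx, wy, wz], ...]. A call has 1 to 10 rows; each row shifts and turns the commanded pose from where the row before left it; what a row does not reach is not made up. A row lasts 1/10 s, in which the tool goes at most 50 mm and 8.59 degrees, less where a joint would pass 70% of its speed; a pose out of reach is approached as far as the arm can. A call with a number of a shift or a turn outside -1 to 1 is refused whole. A call with a gripper value outside its range is refused whole. OPENING is the closure, from -1 (fully open) to 1 (shut), set as the call begins (- or left out, the last holds). The fingers move at their own pace and stop on an object; FORCE is the grip in N (left out, the last holds). Time passes only in rows, so rows that do not move let the fingers close. It gives the time, the measured TCP pose, the force, the opening and the grip force at its end, in the units of the state.
- state(): the state, without advancing time (a new reading comes with each control period).
- capture(name): name is "scene" or "top"; returns a dict with "img" (384x512x3 uint8, blue, green, red), "fovy" (degrees; the focal length in pixels is half the picture's height over the tangent of half this angle, whatever the lens; pixels are square), "cx", "cy" (the principal point, pixels), "k1" (the pictures are not rectified: a ray, as slopes to the right and down, at radius r is drawn at 1 + k1 r^2 times it, then the intrinsics apply), "rvec" (rotation vector, rad) and "tvec" (3), from world to camera coordinates, as OpenCV has them. Camera axes: x right, y down, z forward; pixel columns grow to the right and rows downward; lengths in mm; the calibration is good to about 2 mm. A picture is of the moment at which its call begins. There is no depth.
- hand_in(): hands the job in; it is judged then, once.
The state is a dict: "clock": time; "joint_positions": joint angles; "dq": joint speeds; "joint_torque": joint torques, N m; "ee_pos": TCP position; "orientation": TCP orientation; "wrist_force": force on the tool from outside, world axes, zero at the start; "moment": the same for the moment, N m; "width": finger opening in mm; "finger_force": force on a finger pad.
Only numpy, scipy, OpenCV 4.12 (cv2) and the standard library are available. Lean on these libraries where they do the work, as an engineer would, in place of code of your own. Each camera call takes 0.05 s, during which the arm holds its last target. There are 200 camera calls.

## Working session

There is one attempt and no reset: what is moved stays moved. The work goes in short steps, Python scripts to look and compute and a shell command to move; the robot and the scene stay as the last step left them, time stands still between calls to the robot, and variables do not carry over. Pictures are saved under pics/ and viewed, at most 14 in all, crops included, and the job is handed in when it is done.

```bash
mkdir -p pics; cat > h.py <<'E'
from cell import *
import numpy as np, cv2
def cam(n):
    c=capture(n); f=192/np.tan(np.radians(c["fovy"])/2)
    R=cv2.Rodrigues(np.array(c["rvec"],float))[0]; t=np.array(c["tvec"],float)
    return c,f,R,t
def world(c,u,v,z):
    f=192/np.tan(np.radians(c["fovy"])/2)
    R=cv2.Rodrigues(np.array(c["rvec"],float))[0]; t=np.array(c["tvec"],float).ravel()
    d=np.array([(u-c["cx"])/f,(v-c["cy"])/f]); p=d.copy()
    for _ in range(50): p=d/(1+c["k1"]*(p@p))
    r=R.T@np.array([p[0],p[1],1]); o=-R.T@t
    return o+r*(z-o[2])/r[2]
def pix(c,P):
    f=192/np.tan(np.radians(c["fovy"])/2)
    R=cv2.Rodrigues(np.array(c["rvec"],float))[0]; t=np.array(c["tvec"],float).ravel()
    q=R@np.array(P,float)+t; s=q[:2]/q[2]; s=s*(1+c["k1"]*(s@s))
    return s*f+[c["cx"],c["cy"]]
E
python3 - <<'E'
from h import *
import pickle
d={}
for n in("scene","top"):
    c=capture(n); d[n]=c; cv2.imwrite(f"pics/{n}0.png",cv2.resize(c["img"],(800,600),interpolation=cv2.INTER_CUBIC))
    print(n,c["fovy"],c["cx"],c["cy"],c["k1"],-cv2.Rodrigues(np.array(c["rvec"],float))[0].T@np.array(c["tvec"],float).ravel())
pickle.dump(d,open("d0.pkl","wb")); print(state())
E
```

```text
scene 49.56663544848302 257.04638398060956 197.80902083176858 -0.12429324944887712 [1061.4357573   302.73475561  914.74156811]
top 42.34994195511647 259.62663761397226 189.9218519123757 -0.11400038622574188 [ 347.11691328   -5.36312706 1119.56261193]
{'clock': 0.1, 'joint_positions': array([-1.28108418e+00,  8.78891279e-02,  1.37211882e+00, -1.39573749e-05,
        1.68359659e+00, -1.03101440e-01]), 'dq': array([-0.00152912, -0.00138559, -0.00321546,  0.00028443,  0.00051449,
       -0.00090451]), 'joint_torque': array([ 2.98251536e-03, -3.53013718e+01, -3.14219856e+01, -6.19050820e-05,
        7.82223826e-03, -1.19546783e-05]), 'ee_pos': array([ 210.40018566, -507.69472811,  238.24380297]), 'orientation': array([-1.00092213e-03,  9.80773765e-01,  1.95145613e-01, -1.00628781e-04]), 'wrist_force': array([ 0.61164752, -0.14445759, -0.09020879]), 'moment': array([-0.02763745,  0.03193494, -0.0306765 ]), 'finger_force': 0.0, 'width': 85.58842459732156}
```

View pics/top0.png

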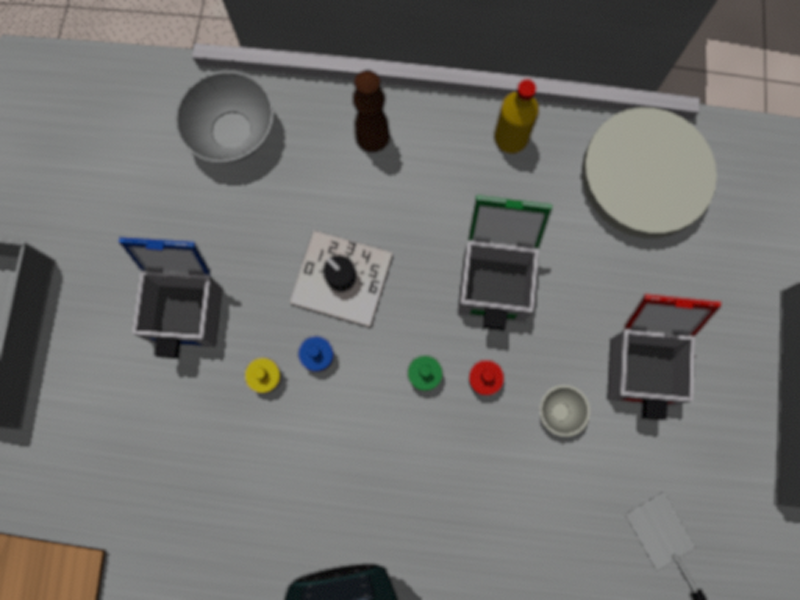

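View pics/scene0.png

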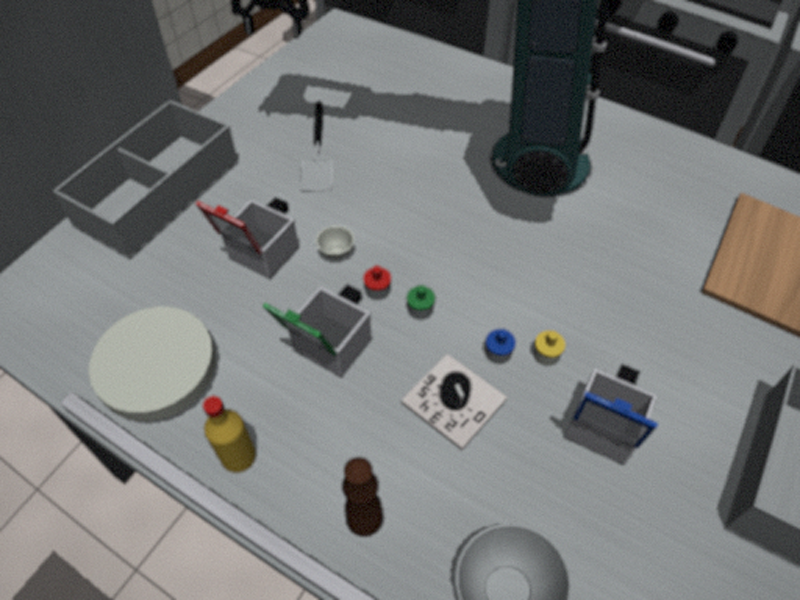

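The top view (800 px wide) shows every pot: blue (316,354), green (425,375), red (487,378) and yellow (263,376). The bowl is at (565,411). The blue box is at (172,307), green at (500,278) and red at (657,367), all with open covers. The timer is at (341,272), with its index between 1 and 2. I'll enlarge crops to read the corners.

```bash
python3 - <<'E'
from h import *
import pickle
d=pickle.load(open("d0.pkl","rb")); t=d["top"]["img"]
def crop(x,y): return cv2.resize(t[y:y+75,x:x+66],(396,450),interpolation=cv2.INTER_CUBIC)
a=np.hstack([crop(72,150),crop(405,187)]); b=np.hstack([crop(286,122),crop(186,147)])
cv2.imwrite("pics/a.png",a);cv2.imwrite("pics/b.png",b)
c=d["top"]
for n in d:
  c=d[n]; hsv=cv2.cvtColor(c["img"],cv2.COLOR_BGR2HSV)
  for k,(lo,hi) in dict(red=(0,6),green=(50,80),blue=(105,125),yellow=(24,32)).items():
    m=((hsv[...,0]>=lo)&(hsv[...,0]<=hi)&(hsv[...,1]>130)&(hsv[...,2]>50)).astype(np.uint8)
    N,L,S,C=cv2.connectedComponentsWithStats(m)
    for i in range(1,N):
      if S[i,4]>60: print(n,k,S[i],C[i].round(1),world(c,*C[i],42).round(1))
c=d["top"];print(pix(c,[210,-508,239]), pix(d["scene"],[210,-508,239]))
E
```

```text
scene red [233 171  17  15 185] [240.9 178.2] [ 480.5 -101.    42. ]
scene red [131 254  12  12 110] [136.3 259.7] [ 819.3 -178.3   42. ]
scene green [262 184  15  14 169] [268.9 190.9] [477.8 -15.   42. ]
scene blue [311 211  18  17 231] [319.8 218.9] [486.8 139.2  42. ]
scene blue [374 252  46  22 271] [397.2 261.9] [499.8 353.3  42. ]
scene yellow [343 212  18  16 216] [351.4 220. ] [447.8 209.4  42. ]
scene yellow [135 283  20  14  77] [145.9 288.6] [ 864.1 -110.9   42. ]
top red [331  51  12  12 112] [336.8  56.8] [ 919.2 -125.7   42. ]
top red [401 189  60  21 293] [432.2 194.3] [ 609.9 -367.5   42. ]
top red [300 231  22  22 387] [310.9 241.5] [ 473.8 -104.5   42. ]
top green [318 128  20   6  63] [328.1 130.9] [ 730.5 -120.3   42. ]
top green [262 229  21  21 337] [271.6 238.6] [470.3 -18.9  42. ]
top blue [ 77 152  48   8 203] [ 98.5 155.8] [611.7 394.6  42. ]
top blue [192 216  21  22 361] [201.9 226.2] [479.7 136.   42. ]
top yellow [318  60  25  36 448] [329.5  77.1] [ 864.3 -112.5   42. ]
top yellow [157 229  23  23 388] [167.8 240. ] [440.7 206.2  42. ]
[532.35584101 401.01835402] [175.06388788  23.79367643]
```

View pics/a.png

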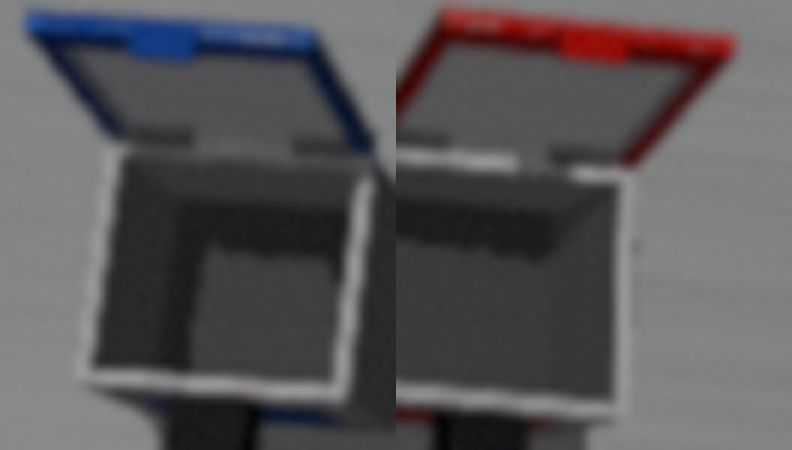

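View pics/b.png

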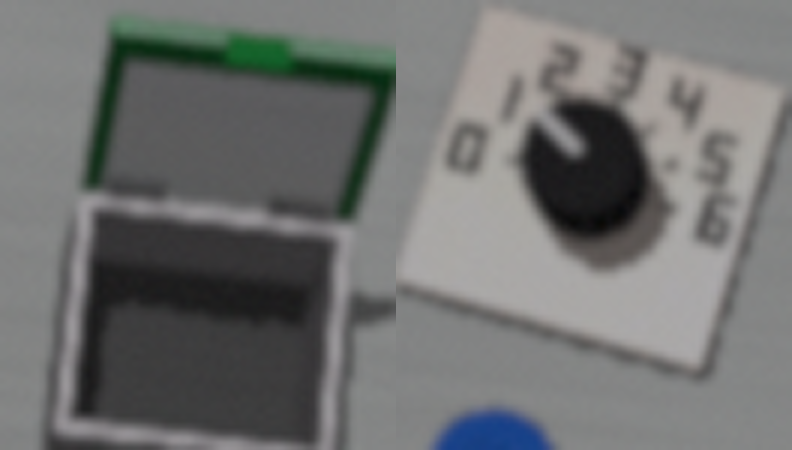

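Crop readings (px):
- **Blue rim:** (105,147), (372,172), (80,382), (347,402).
- **Red rim, right side:** (239,168), (229,418).
- **Green rim:** (82,193), (352,225), (55,432).
- **Timer plate:** (92,8), (387,92), (309,378), (4,285).
- **Timer index:** runs from (182,155) to (148,113), which is between 1 and 2.

```bash
python3 - <<'E'
from h import *
import pickle
d=pickle.load(open("d0.pkl","rb")); c=d["top"]
def cr(o,p): return [o[i]+(p[i]+.5)/6-.5 for i in(0,1)]
def im(p): return [(p[i]+.5)*.64-.5 for i in(0,1)]
B={'blue':[cr((72,150),p) for p in[(105,147),(372,172),(80,382),(347,402)]],
'red':[im((622,333)),cr((405,187),(239,168)),im((620,398)),cr((405,187),(229,418))],
'green':[cr((286,122),(82,193)),cr((286,122),(352,225)),cr((286,122),(55,432)),im((533,313))]}
# model corners RL,RR,FL,FR in own frame (yaw frame)
M=np.array([[45,50],[45,-50],[-45,50],[-45,-50]],float)
def fit(M,W):
    mc,wc=M.mean(0),W.mean(0); H=(M-mc).T@(W-wc)
    a=np.arctan2(H[0,1]-H[1,0],H[0,0]+H[1,1]); R=np.array([[np.cos(a),-np.sin(a)],[np.sin(a),np.cos(a)]])
    t=wc-R@mc; return t,a,np.linalg.norm((M@R.T+t)-W,axis=1)
for k,v in B.items():
    W=np.array([world(c,*p,78)[:2] for p in v]); t,a,r=fit(M,W)
    h=t+45*np.array([np.cos(a),np.sin(a)])
    print(k,t.round(1),'yaw',a.round(3),'res',r.round(1),'hinge',h.round(1))
W=np.array([world(c,*cr((186,147),p),12)[:2] for p in[(92,8),(387,92),(309,378),(4,285)]])
for m in(np.array([[58,62],[58,-62],[-58,-62],[-58,62]],float),):
    t,a,r=fit(m,W);print('timer',t.round(1),a.round(3),r.round(1))
print('axis57',world(c,*cr((186,147),(187,152)),57).round(1), 'idx',world(c,*cr((186,147),(182,155)),57).round(1),world(c,*cr((186,147),(148,113)),57).round(1))
# cover edges: assume on hinge-forward plane; far-edge middle in top view -> angle
for k,p,o in(('blue',(170,25),(72,150)),('red',(590-396,30),(405,187)),('green',(262,33),(286,122))):
    q=cr(o,p); print(k,[ (z,world(c,*q,z)[:2].round(0)) for z in(150,165,173)])
for k in ('red',(474,-104)),('green',(471,-19)),('blue',(480,136)):
    for n in d:
        print(k[0],n,pix(d[n],[*k[1],61]).round(1),pix(d[n],[*k[1],37]).round(1))
E
```

```text
blue [517.8 341.2] yaw 0.05 res [1.3 3.7 2.9 2. ] hinge [562.8 343.5]
red [ 510.6 -334. ] yaw 0.049 res [1.5 3.  1.7 1.7] hinge [ 555.6 -331.9]
green [ 612.2 -107.2] yaw -0.011 res [0.1 1.  0.5 1.3] hinge [ 657.2 -107.7]
timer [598.1 117.4] -0.163 [1.3 3.2 0.6 2.6]
axis57 [601.4 118.2  57. ] idx [600.1 119.8  57. ] [614.5 134.5  57. ]
blue [(150, array([590., 352.])), (165, array([586., 347.])), (173, array([584., 344.]))]
red [(150, array([ 590., -341.])), (165, array([ 587., -336.])), (173, array([ 585., -333.]))]
green [(150, array([ 701., -110.])), (165, array([ 695., -109.])), (173, array([ 692., -108.]))]
red scene [241.1 171.7] [241.3 177.3]
red top [311.5 240.4] [310.4 241.6]
green scene [269.1 184.1] [268.8 189.6]
green top [272.  237.3] [271.7 238.6]
blue scene [320.8 212.2] [319.6 217.5]
blue top [200.9 224.9] [202.2 226.4]
```

```bash
python3 -m pendant '[[0.65,1,0,0,0,-1],[0.65,1,0,0,0,-1],[0.65,1,0,0,0,-1],[0.65,1,0,0,0,-1],[0.65,1,0,0,0,-0.9],[0.65,1,0,0,0,0],[0.65,1,0,0,0,0],[0.65,1,0,0,0,0],[0.65,1,0,0,0,0],[0.65,1,0,0,0,0]]' 0 40
python3 -m pendant '[[0.65,1,0,0,0,0],[0.65,1,0,0,0,0],[0.65,1,0,0,0,0],[0.65,1,0,0,0,0],[0.65,1,0,0,0,0],[0.65,1,0,0,0,0],[0.65,1,0,0,0,0],[0.65,1,0,0,0,0],[0.65,1,0,0,0,0],[0.65,1,0,0,0,0]]'
python3 -m pendant '[[0.2,0.2,-1,0,0,0],[0,0,-1,0,0,0],[0,0,-1,0,0,0],[0,0,-1,0,0,0],[0,0,-1,0,0,0],[0,0,-1,0,0,0],[0,0,0,0,0,0],[0,0,0,0,0,0]]'
cat >look.py <<'E'
import sys
from h import *
c=capture("top"); hsv=cv2.cvtColor(c["img"],cv2.COLOR_BGR2HSV)
for k,(lo,hi) in dict(red=(0,6),green=(50,80),blue=(105,125),yellow=(24,32)).items():
    m=((hsv[...,0]>=lo)&(hsv[...,0]<=hi)&(hsv[...,1]>130)&(hsv[...,2]>50)).astype(np.uint8)
    N,L,S,C=cv2.connectedComponentsWithStats(m)
    for i in range(1,N):
      if S[i,4]>60 and S[i,1]>150: print(k,S[i],world(c,*C[i],42).round(1))
s=state();print(s["clock"],s["ee_pos"].round(1),s["orientation"].round(4),s["width"],s["wrist_force"].round(1))
if len(sys.argv)>1:
    x0,y0,x1,y1=map(int,sys.argv[2:6]); z=min(800/(x1-x0),600/(y1-y0)) ; I=(c if sys.argv[6:]!=["s"] else capture("scene"))["img"][y0:y1,x0:x1]
    cv2.imwrite(sys.argv[1],cv2.resize(I,None,fx=z,fy=z,interpolation=cv2.INTER_CUBIC))
E
python3 look.py
```

```text
clock: 1.1
ee_pos: [340.8, -307.0, 238.8]
orientation: [-0.0, 1.0, 0.0, -0.0]
wrist_force: [0.1, -0.2, 0.5]
width: 43.0
finger_force: 0.0
clock: 2.1
ee_pos: [470.7, -107.1, 238.7]
orientation: [-0.0, 1.0, 0.0, -0.001]
wrist_force: [0.2, 0.2, -0.2]
width: 42.8
finger_force: 0.0
clock: 2.9
ee_pos: [474.2, -104.0, 119.1]
orientation: [-0.0, 1.0, 0.0, -0.001]
wrist_force: [-0.3, 0.3, 0.2]
width: 43.2
finger_force: 0.0
red [401 189  60  21 300] [ 609.8 -368.5   42. ]
red [301 240  18  13 125] [462.1 -98.9  42. ]
green [262 229  21  21 333] [470.5 -18.6  42. ]
blue [ 77 152  56  23 237] [609.2 386.5  42. ]
blue [192 216  21  22 361] [479.7 136.   42. ]
yellow [157 229  23  23 387] [440.7 206.2  42. ]
2.95 [ 474.9 -104.3  120.1] [2.e-04 1.e+00 4.e-04 4.e-04] 42.59578551370441 [-0.   0.5 -0.1]
```

```bash
python3 -m pendant '[[0,0,-1,0,0,0],[0,0,-1,0,0,0],[0,0,-1,0,0,0],[0,0,-0.55,0,0,0],[0,0,0,0,0,0]]'
python3 -m pendant '[[0,0,0,0,0,0],[0,0,0,0,0,0],[0,0,0,0,0,0],[0,0,0,0,0,0],[0,0,0,0,0,0],[0,0,0,0,0,0]]' 1 40
python3 -m pendant '[[0,0,0.5,0,0,0],[0,0,1,0,0,0],[0,0,1,0,0,0],[0,0,0,0,0,0]]'
python3 look.py pics/c1.png 180 130 310 228 s
```

```text
clock: 3.45
ee_pos: [474.0, -103.9, 47.7]
orientation: [-0.0, 1.0, 0.0, -0.001]
wrist_force: [-0.6, -0.7, 0.3]
width: 42.6
finger_force: 0.0
clock: 4.05
ee_pos: [475.7, -104.7, 49.9]
orientation: [0.001, 1.0, 0.0, 0.002]
wrist_force: [-0.8, -1.8, 5.6]
width: 15.5
finger_force: 39.6
clock: 4.45
ee_pos: [475.9, -104.4, 100.8]
orientation: [0.001, 1.0, 0.0, 0.002]
wrist_force: [0.2, -0.3, -2.3]
width: 15.6
finger_force: 39.4
red [401 189  60  21 292] [ 610.1 -368.5   42. ]
green [262 229  21  21 333] [470.5 -18.6  42. ]
blue [ 77 152  56  23 231] [609.5 387.6  42. ]
blue [192 216  21  22 363] [479.6 136.   42. ]
yellow [157 229  23  23 388] [440.6 206.2  42. ]
4.5 [ 475.  -104.1   99.1] [2.e-04 1.e+00 5.e-04 9.e-04] 15.460896650189193 [ 0.3 -0.1 -3.4]
```

View pics/c1.png

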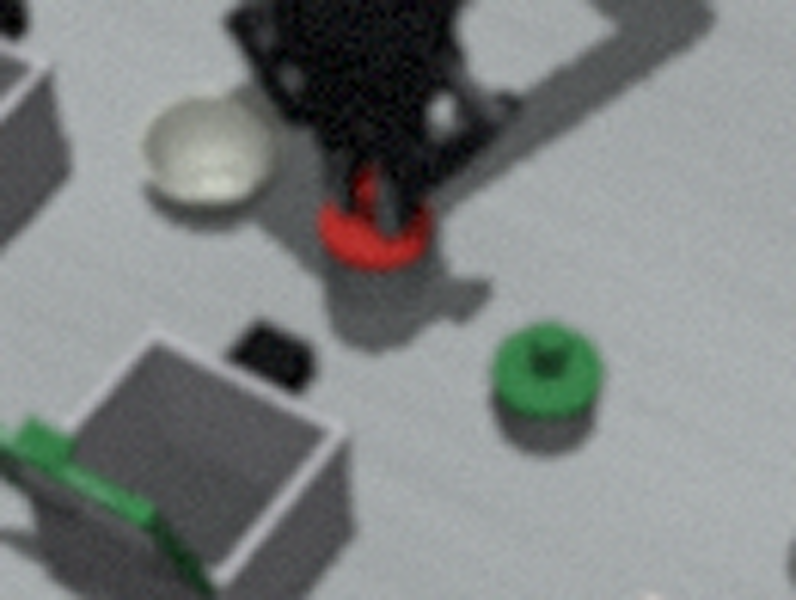

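The red pot is held upright at (375,230).

```bash
python3 -m pendant '[[0,0,1,0,0,0],[0,0,1,0,0,0],[0,0,1,0,0,0],[0.15,-0.5,0,0,0,0],[0.15,-1,0,0,0,0],[0.15,-1,0,0,0,0],[0.15,-1,0,0,0,0],[0.15,-1,0,0,0,0],[0.15,-1,0,0,0,0],[0.15,-1,0,0,0,0]]' 1 60
python3 -m pendant '[[0.15,-1,0,0,0,0],[0.15,-1,0,0,0,0],[0.15,-1,0,0,0,0],[0.15,-1,0,0,0,0],[0,-1,0,0,0,0],[0,0,0,0,0,0],[0,0,0,0,0,0]]'
python3 look.py pics/c2.png 110 80 230 170 s
```

```text
clock: 5.55
ee_pos: [494.5, -235.1, 155.3]
orientation: [-0.001, 1.0, 0.0, -0.002]
wrist_force: [0.1, 0.1, -2.8]
width: 14.4
finger_force: 59.0
clock: 6.25
ee_pos: [507.2, -334.7, 157.9]
orientation: [-0.001, 1.0, -0.0, -0.0]
wrist_force: [0.1, 0.4, -2.6]
width: 14.7
finger_force: 59.6
red [401 189  57  21 268] [ 609.6 -361.9   42. ]
green [262 229  21  21 338] [470.2 -18.9  42. ]
blue [ 77 152  48  10 210] [611.3 394.8  42. ]
blue [192 216  21  22 363] [479.6 136.   42. ]
yellow [157 229  23  23 388] [440.6 206.2  42. ]
6.3 [ 507.4 -334.1  158. ] [-5.e-04  1.e+00  3.e-04 -2.e-04] 14.314866244486916 [ 0.8  0.3 -3. ]
```

View pics/c2.png

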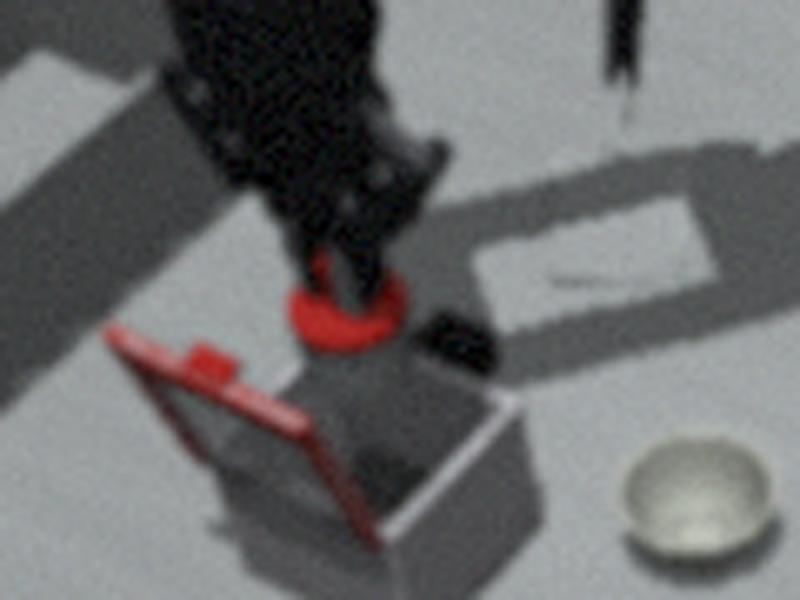

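The red pot hangs over its box at (350,300), clear of the cover.

```bash
python3 -m pendant '[[0,0,-1,0,0,0],[0,0,-1,0,0,0],[0,0,-1,0,0,0],[0,0,-1,0,0,0],[0,0,-0.7,0,0,0],[0,0,-0.3,0,0,0],[0,0,-0.2,0,0,0],[0,0,0,0,0,0]]'
python3 -m pendant '[[0,0,0,0,0,0],[0,0,0,0,0,0],[0,0,0,0,0,0],[0,0,0,0,0,0]]' 0.3
python3 -m pendant '[[0,0,1,0,0,0],[0,0,1,0,0,0],[0,0,1,0,0,0],[0,0,1,0,0,0],[0,0,1,0,0,0],[0,0,1,0,0,0],[0,1,0,0,0,0],[0,1,0,0,0,0],[0,1,0,0,0,0],[0,1,0,0,0,0]]' 0
python3 -m pendant '[[-0.1,1,0,0,0,0],[-0.1,1,0,0,0,0],[-0.1,1,0,0,0,0],[-0.1,1,0,0,0,0],[-0.2,1,0,0,0,0],[-0.2,1,0,0,0,0],[-0.2,1,0,0,0,0],[-0.2,1,0,0,0,0],[-0.2,1,0,0,0,0],[-0.2,1,0,0,0,0]]'
python3 look.py pics/c3.png 380 160 476 232
```

```text
clock: 7.15
ee_pos: [508.2, -334.3, 56.1]
orientation: [0.001, 1.0, 0.001, 0.001]
wrist_force: [-0.9, 1.0, 0.4]
width: 14.0
finger_force: 59.7
clock: 7.55
ee_pos: [507.8, -334.4, 54.8]
orientation: [0.0, 1.0, 0.0, 0.0]
wrist_force: [-0.6, -0.4, 0.3]
width: 30.0
finger_force: 0.0
clock: 8.55
ee_pos: [506.8, -251.4, 172.8]
orientation: [-0.001, 1.0, 0.001, -0.001]
wrist_force: [0.1, 1.0, -0.4]
width: 42.7
finger_force: 0.0
clock: 9.55
ee_pos: [474.8, -52.4, 174.3]
orientation: [0.0, 1.0, 0.001, 0.0]
wrist_force: [0.6, 0.4, 0.5]
width: 42.4
finger_force: 0.0
red [401 189  60  25 315] [ 608.3 -369.3   42. ]
red [404 226  23  24 431] [ 508.2 -334.1   42. ]
green [260 229  23  21 322] [469.1 -17.3  42. ]
blue [ 77 152  56  23 233] [609.3 387.7  42. ]
blue [192 216  21  22 362] [479.7 136.   42. ]
yellow [157 229  23  23 387] [440.7 206.2  42. ]
9.6 [474.1 -49.6 174.2] [-1.5e-03  1.0e+00  1.8e-03 -4.0e-04] 42.84977011159401 [-1.5  2.  -0.2]
```

View pics/c3.png

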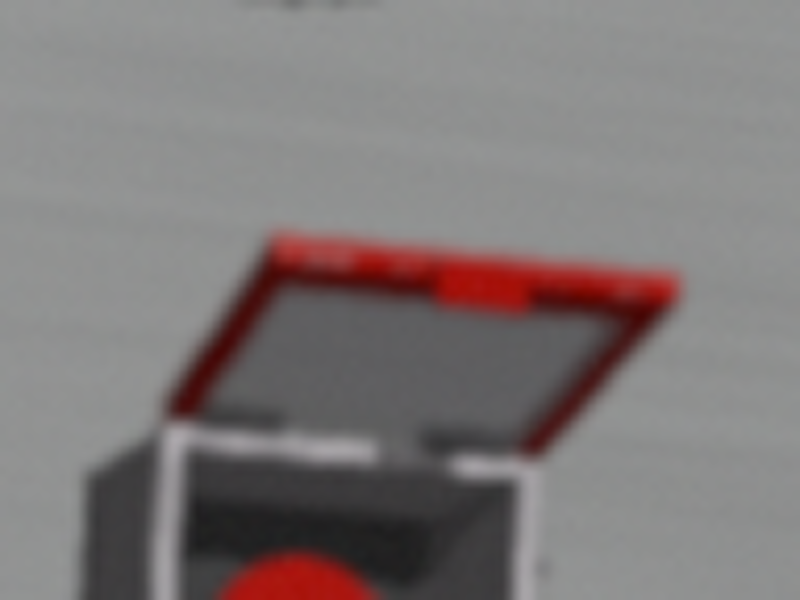

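The red pot stands in its box; its lid top is at (300,560) in the crop, which works out to about (508,-334). Next is green.

```bash
python3 -m pendant '[[-0.1,1,0,0,0,0],[-0.1,0.5,0,0,0,0],[0,0,-1,0,0,0],[0,0,-1,0,0,0],[0,0,-1,0,0,0],[0,0,-1,0,0,0],[0,0,-1,0,0,0],[0,0,-1,0,0,0],[0,0,-0.3,0,0,0],[0,0,0,0,0,0]]'
python3 -m pendant '[[0,0,0,0,0,0],[0,0,0,0,0,0],[0,0,0,0,0,0],[0,0,0,0,0,0],[0,0,0,0,0,0]]' 1 60
python3 -m pendant '[[0,0,0.5,0,0,0],[0,0,1,0,0,0],[0,0,1,0,0,0],[0,0,1,0,0,0],[0,0,1,0,0,0],[0,0,1,0,0,0],[0,0,0,0,0,0]]'
python3 look.py
```

```text
clock: 10.6
ee_pos: [470.6, -24.0, 47.4]
orientation: [-0.0, 1.0, 0.0, -0.001]
wrist_force: [-1.3, -0.3, 0.6]
width: 42.8
finger_force: 0.0
clock: 11.1
ee_pos: [472.4, -24.2, 49.4]
orientation: [0.0, 1.0, 0.0, 0.001]
wrist_force: [-0.8, 0.9, 3.7]
width: 14.5
finger_force: 58.7
clock: 11.8
ee_pos: [473.0, -24.6, 161.4]
orientation: [0.001, 1.0, 0.0, 0.003]
wrist_force: [0.8, -0.2, -1.9]
width: 14.8
finger_force: 58.5
red [401 189  60  21 294] [ 610.  -368.5   42. ]
red [404 226  23  24 436] [ 508.  -334.1   42. ]
blue [ 77 152  56  23 232] [609.3 387.4  42. ]
blue [192 216  21  22 361] [479.7 136.   42. ]
yellow [157 229  23  23 387] [440.7 206.2  42. ]
11.85 [472.1 -24.3 159.4] [4.0e-04 1.0e+00 4.0e-04 1.3e-03] 14.759386608460801 [-0.7  1.1 -3.2]
```

```bash
python3 -m pendant '[[0.4,-0.25,0,0,0,0],[0.9,-0.55,0,0,0,0],[0.9,-0.55,0,0,0,0],[0.9,-0.55,0,0,0,0],[0.9,-0.55,0,0,0,0],[0.9,-0.55,0,0,0,0],[0.9,-0.55,0,0,0,0],[0.8,-0.55,0,0,0,0],[0.1,-0.1,0,0,0,0],[0,0,0,0,0,0]]'
python3 -m pendant '[[0,0,0,0,0,0]]'
python3 look.py pics/c4.png 150 150 270 240 s
```

```text
clock: 12.85
ee_pos: [604.9, -108.4, 155.9]
orientation: [-0.001, 1.0, 0.0, -0.002]
wrist_force: [0.2, -0.1, -3.1]
width: 15.0
finger_force: 58.5
clock: 12.95
ee_pos: [604.6, -107.8, 157.0]
orientation: [-0.0, 1.0, 0.0, -0.001]
wrist_force: [0.5, 0.5, -3.2]
width: 14.8
finger_force: 58.5
red [401 189  60  22 296] [ 608.3 -367.7   42. ]
red [404 226  23  24 434] [ 507.9 -333.9   42. ]
green [312 168  22  17 156] [ 617.7 -113.7   42. ]
blue [ 77 152  56  23 235] [609.2 386.6  42. ]
blue [192 216  21  22 362] [479.7 135.9  42. ]
yellow [157 229  23  23 387] [440.7 206.2  42. ]
13.0 [ 604.7 -107.7  157.6] [-3.e-04  1.e+00  6.e-04 -9.e-04] 14.502612744107795 [-0.2  0.1 -2.4]
```

View pics/c4.png

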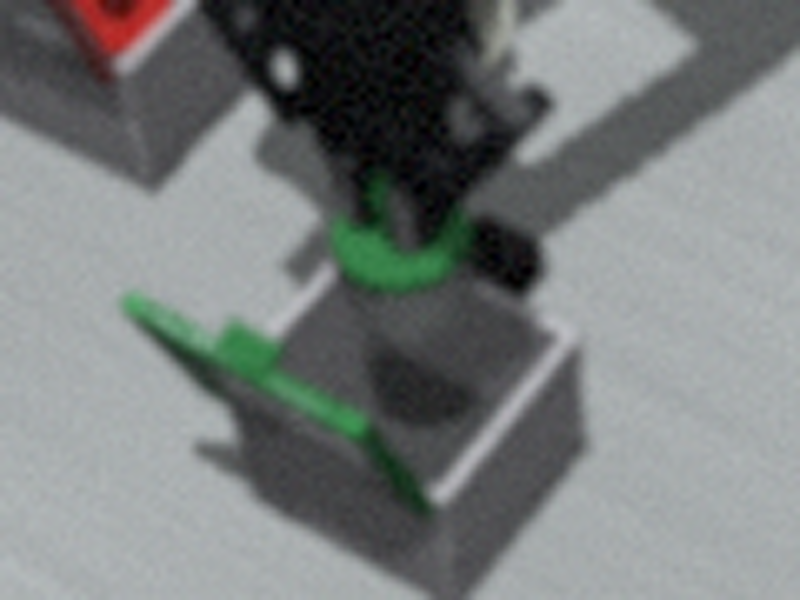

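The green pot is centred over its box at (400,250).

```bash
python3 -m pendant '[[0,0,-1,0,0,0],[0,0,-1,0,0,0],[0,0,-1,0,0,0],[0,0,-1,0,0,0],[0,0,-0.7,0,0,0],[0,0,-0.3,0,0,0],[0,0,-0.1,0,0,0],[0,0,0,0,0,0]]'
python3 -m pendant '[[0,0,0,0,0,0],[0,0,0,0,0,0],[0,0,0,0,0,0],[0,0,0,0,0,0]]' 0.3
python3 -m pendant '[[0,0,1,0,0,0],[0,0,1,0,0,0],[0,0,1,0,0,0],[0,0,1,0,0,0],[0,0,1,0,0,0],[0,0,1,0,0,0],[-0.5,1,0,0,0,0],[-0.5,1,0,0,0,0],[-0.5,1,0,0,0,0],[-0.5,1,0,0,0,0]]' 0
python3 -m pendant '[[-0.5,1,0,0,0,0],[-0.5,1,0,0,0,0],[-0.5,1,0,0,0,0],[-0.5,1,0,0,0,0],[-0.5,1,0,0,0,0],[-0.5,1,0,0,0,0],[-0.5,1,0,0,0,0],[-0.5,0.8,0,0,0,0],[0,0,0,0,0,0]]'
python3 look.py
```

```text
clock: 13.85
ee_pos: [605.9, -108.2, 57.1]
orientation: [0.0, 1.0, 0.0, 0.001]
wrist_force: [-0.3, -0.1, -2.4]
width: 14.6
finger_force: 58.6
clock: 14.25
ee_pos: [606.1, -108.3, 57.3]
orientation: [0.0, 1.0, 0.0, 0.001]
wrist_force: [0.6, -0.5, 0.3]
width: 29.9
finger_force: 0.0
clock: 15.25
ee_pos: [565.2, -27.5, 176.7]
orientation: [0.0, 1.0, 0.0, 0.0]
wrist_force: [0.2, -0.0, -0.1]
width: 42.8
finger_force: 0.0
clock: 16.15
ee_pos: [484.6, 129.5, 176.8]
orientation: [-0.0, 1.0, 0.002, 0.0]
wrist_force: [-0.4, -0.6, 0.7]
width: 42.4
finger_force: 0.0
red [401 189  60  20 291] [ 610.1 -367.3   42. ]
red [404 226  23  24 433] [ 507.9 -333.9   42. ]
green [309 177  22  17 304] [ 600.8 -112.9   42. ]
blue [ 77 152  41  10 184] [610.8 403.3  42. ]
yellow [157 229  23  23 388] [440.6 206.2  42. ]
16.2 [485.3 128.4 176.8] [1.0e-04 1.0e+00 1.4e-03 5.0e-04] 42.602707772484905 [ 0.3 -0.3  0.7]
```

```bash
python3 -m pendant '[[-0.25,0.35,0,0,0,0],[0,0,-1,0,0,0],[0,0,-1,0,0,0],[0,0,-1,0,0,0],[0,0,-1,0,0,0],[0,0,-1,0,0,0],[0,0,-1,0,0,0],[0,0,-0.4,0,0,0],[0,0,0,0,0,0]]'
python3 -m pendant '[[0,0,0,0,0,0],[0,0,0,0,0,0],[0,0,0,0,0,0],[0,0,0,0,0,0],[0,0,0,0,0,0]]' 1 60
python3 -m pendant '[[0,0,0.5,0,0,0],[0,0,1,0,0,0],[0,0,1,0,0,0],[0,0,1,0,0,0],[0,0,1,0,0,0],[0,0,1,0,0,0],[0,0,0,0,0,0]]'
python3 look.py
```

```text
clock: 17.1
ee_pos: [479.6, 134.3, 47.0]
orientation: [0.0, 1.0, -0.0, -0.002]
wrist_force: [-0.7, 0.7, 0.2]
width: 42.7
finger_force: 0.0
clock: 17.6
ee_pos: [481.6, 135.1, 49.7]
orientation: [-0.0, 1.0, 0.0, 0.001]
wrist_force: [1.3, 0.6, 4.2]
width: 14.8
finger_force: 58.6
clock: 18.3
ee_pos: [481.9, 135.0, 161.4]
orientation: [-0.0, 1.0, 0.0, 0.003]
wrist_force: [0.1, -0.4, -2.6]
width: 14.7
finger_force: 58.6
red [401 189  60  25 319] [ 608.  -370.3   42. ]
red [404 226  23  24 434] [ 508.1 -334.1   42. ]
green [309 177  22  17 304] [ 600.8 -112.9   42. ]
blue [ 77 152  41  10 184] [610.9 403.1  42. ]
yellow [157 229  23  23 388] [440.6 206.2  42. ]
18.35 [481.  134.9 159.4] [-1.0e-04  1.0e+00  4.0e-04  1.1e-03] 14.744344025885045 [ 1.   0.  -2.6]
```

```bash
python3 -m pendant '[[0.1,0.5,0,0,0,0],[0.15,1,0,0,0,0],[0.15,1,0,0,0,0],[0.15,1,0,0,0,0],[0.15,1,0,0,0,0],[0.15,1,0,0,0,0],[0.15,1,0,0,0,0],[0.15,1,0,0,0,0],[0.15,1,0,0,0,0],[0.15,1,0,0,0,0]]'
python3 -m pendant '[[0.1,0.8,0,0,0,0],[0,0,0,0,0,0],[0,0,0,0,0,0]]'
python3 look.py pics/c5.png 340 190 460 280 s
```

```text
clock: 19.35
ee_pos: [508.4, 326.0, 155.6]
orientation: [0.001, 1.0, 0.001, -0.002]
wrist_force: [0.2, -0.9, -3.1]
width: 14.8
finger_force: 58.7
clock: 19.65
ee_pos: [510.9, 340.8, 157.0]
orientation: [0.001, 1.0, 0.001, -0.001]
wrist_force: [0.3, -0.6, -1.9]
width: 14.8
finger_force: 58.7
red [401 189  60  21 297] [ 609.8 -367.2   42. ]
red [404 226  23  24 432] [ 508.1 -334.    42. ]
green [309 177  22  17 303] [ 600.9 -112.9   42. ]
blue [ 81 153  44   9 181] [611.8 388.7  42. ]
blue [ 92 195  19  10 133] [512.8 371.6  42. ]
yellow [158 229  22  21 336] [442.  204.6  42. ]
19.7 [511.1 340.4 157.4] [ 8.e-04  1.e+00  4.e-04 -8.e-04] 14.993909725159707 [-0.1 -0.4 -2. ]
```

View pics/c5.png

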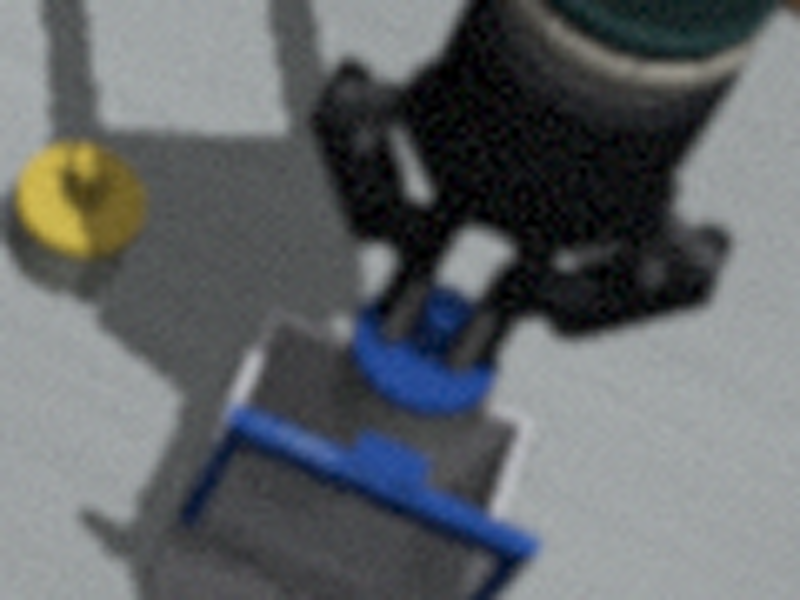

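The blue pot hangs over its box at (425,350), clear of the cover. I'll lower it, release, then check all three pots.

```bash
python3 -m pendant '[[0,0,-1,0,0,0],[0,0,-1,0,0,0],[0,0,-1,0,0,0],[0,0,-1,0,0,0],[0,0,-0.7,0,0,0],[0,0,-0.3,0,0,0],[0,0,-0.15,0,0,0],[0,0,0,0,0,0]]'
python3 -m pendant '[[0,0,0,0,0,0],[0,0,0,0,0,0],[0,0,0,0,0,0],[0,0,0,0,0,0]]' 0.3
python3 -m pendant '[[0,0,1,0,0,0],[0,0,1,0,0,0],[0,0,1,0,0,0],[0,0,1,0,0,0],[0,0,1,0,0,0],[0,0,1,0,0,0],[0,0,1,0,0,0],[0,0,0.5,0,0,0],[0,0,0,0,0,0]]'
python3 -m pendant '[[1,0,0,0,0,0],[1,0,0,0,0,0],[1,0,0,0,0,0],[1,0,0,0,0,0],[1,0,0,0,0,0],[1,0,0,0,0,0],[1,0,0,0,0,0],[0,0,0,0,0,0],[0,0,0,0,0,0]]' 1 60
python3 look.py pics/c6.png 60 120 460 280
```

```text
clock: 20.55
ee_pos: [512.2, 341.0, 56.3]
orientation: [-0.0, 1.0, 0.0, 0.001]
wrist_force: [1.1, 0.4, -2.1]
width: 15.1
finger_force: 58.8
clock: 20.95
ee_pos: [511.9, 341.1, 56.0]
orientation: [-0.0, 1.0, 0.0, 0.001]
wrist_force: [-0.2, 0.0, 0.4]
width: 29.9
finger_force: 0.0
clock: 21.85
ee_pos: [512.4, 341.3, 207.6]
orientation: [-0.001, 1.0, 0.0, 0.002]
wrist_force: [0.5, 0.1, -0.6]
width: 29.8
finger_force: 0.0
clock: 22.75
ee_pos: [650.9, 340.6, 203.2]
orientation: [0.001, 1.0, 0.0, -0.002]
wrist_force: [-0.7, 0.2, -0.4]
width: 0.3
finger_force: 0.0
red [401 189  60  21 280] [ 609.7 -367.    42. ]
red [404 226  23  24 432] [ 508.1 -334.    42. ]
green [309 177  22  17 303] [ 600.7 -112.8   42. ]
blue [109 190  16  22 235] [516.7 334.7  42. ]
yellow [157 229  23  22 369] [441.7 206.6  42. ]
22.8 [650.6 340.9 204. ] [ 4.0e-04  1.0e+00  5.0e-04 -1.3e-03] 0.2873671070042119 [-0.9  0.6 -0.1]
```

View pics/c6.png

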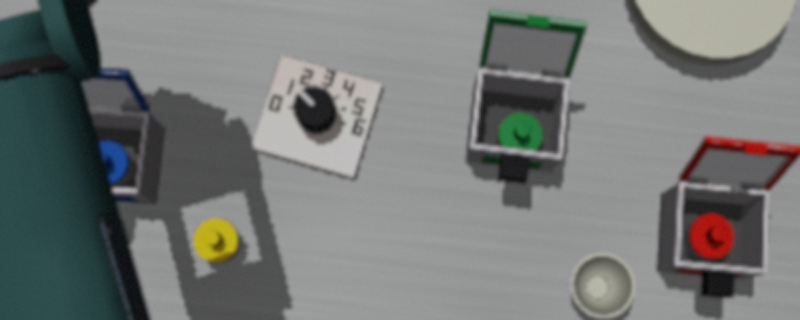

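Green (520,132) and red (712,236) stand in their boxes. Blue (105,162) does too, partly hidden by the arm. Next I close the blue cover.

```bash
python3 -m pendant '[[0,0,-1,0,0,0],[0,0,-1,0,0,0],[0,0,-0.8,0,0,0],[0,0,0,0,0,0],[-1,0,0,0,0,0],[-1,0,0,0,0,0],[-0.5,0,0,0,0,0],[-0.5,0,0,0,0,0]]'
python3 -m pendant '[[-0.5,0,0,0,0,0],[-0.5,0,0,0,0,0],[-0.5,0,0,0,0,0],[-0.5,0,0,0,0,0],[-0.5,0,0,0,0,0],[-0.5,0,0,0,0,0]]'
python3 -m pendant '[[-0.5,0,0,0,0,0],[-0.5,0,0,0,0,0],[0,0,0,0,0,0]]'
python3 look.py pics/c7.png 340 190 460 280 s
```

```text
clock: 23.6
ee_pos: [591.5, 341.1, 150.8]
orientation: [-0.0, 1.0, 0.001, 0.001]
wrist_force: [1.0, -0.7, 0.9]
width: 0.4
finger_force: 0.5
clock: 24.2
ee_pos: [530.6, 340.9, 149.2]
orientation: [0.0, 1.0, 0.0, -0.0]
wrist_force: [0.9, 0.7, 0.9]
width: 0.3
finger_force: 0.3
clock: 24.5
ee_pos: [509.9, 341.1, 149.5]
orientation: [0.0, 1.0, 0.001, -0.001]
wrist_force: [0.1, -0.3, -0.1]
width: 0.0
finger_force: 0.0
red [401 189  60  21 287] [ 610.3 -368.    42. ]
red [404 226  23  24 437] [ 507.9 -334.1   42. ]
green [309 177  22  17 300] [ 600.9 -112.9   42. ]
blue [ 93 174  40  38 362] [515.4 341.9  42. ]
yellow [158 229  22  22 338] [442.  204.6  42. ]
24.55 [510.7 341.  149.5] [ 0.e+00  1.e+00  8.e-04 -1.e-04] 0.2902076153617541 [-0.7  1.2 -0.3]
```

View pics/c7.png

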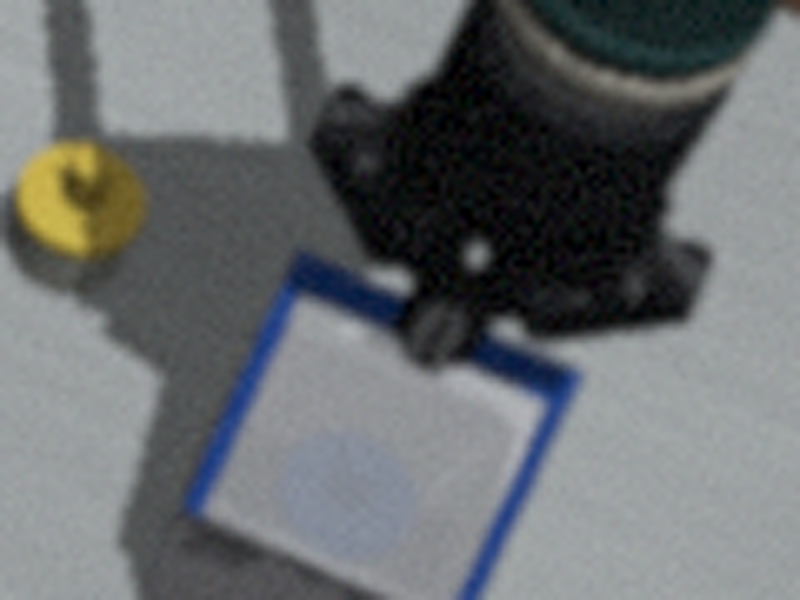

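The blue cover is pushed halfway, with the fingertip on its frame near the free edge at (435,335). Next I press it down.

```bash
python3 -m pendant '[[0,0,-0.5,0,0,0],[-0.1,0,-0.5,0,0,0],[-0.5,-0.1,-0.4,0,0,0],[-0.4,-0.1,-0.4,0,0,0],[-0.4,0,-0.2,0,0,0],[0,0,-0.2,0,0,0]]'
python3 -m pendant '[[0,0,-0.2,0,0,0],[0,0,-0.2,0,0,0],[0,0,-0.2,0,0,0],[0,0,-0.2,0,0,0]]'
python3 -m pendant '[[0,0,-0.15,0,0,0],[0,0,-0.15,0,0,0],[0,0,-0.15,0,0,0]]'
```

```text
clock: 25.2
ee_pos: [482.3, 336.7, 104.1]
orientation: [0.0, 1.0, 0.001, -0.001]
wrist_force: [-1.0, -0.6, 2.3]
width: -0.2
finger_force: 1.3
clock: 25.6
ee_pos: [483.8, 337.5, 92.0]
orientation: [-0.001, 1.0, 0.0, 0.0]
wrist_force: [-9.0, -3.7, 24.7]
width: -0.1
finger_force: 12.6
clock: 25.9
ee_pos: [483.9, 337.7, 91.6]
orientation: [-0.001, 1.0, 0.001, 0.002]
wrist_force: [-21.2, -10.3, 51.4]
width: 0.1
finger_force: 25.9
```

```bash
python3 -m pendant '[[0,0,1,0,0,0],[0,0,1,0,0,0],[0,0,1,0,0,0],[0,0,1,0,0,0],[0,0,1,0,0,0],[0,0,1,0,0,0],[0.4,-1,0,0,0,0],[0.4,-1,0,0,0,0],[0.5,-1,0,0,0,0],[0.5,-1,0,0,0,0]]'
python3 -m pendant '[[0.5,-1,0,0,0,0],[0.5,-1,0,0,0,0],[0.5,-1,0,0,0,0],[0.5,-1,0,0,0,0],[0.5,-1,0,0,0,0],[0.5,-1,0,0,0,0],[0.5,-1,0,0,0,0],[0.5,-1,0,0,0,0],[0.5,-1,0,0,0,0],[0.5,-1,0,0,0,0]]'
python3 -m pendant '[[0.6,-1,0,0,0,0],[0.6,-1,0,0,0,0],[0.6,-1,0,0,0,0],[0.6,-1,0,0,0,0],[0.6,-1,0,0,0,0],[0.6,-1,0,0,0,0],[0.6,-1,0,0,0,0],[0.6,-1,0,0,0,0],[0.6,-0.3,0,0,0,0],[0,0,0,0,0,0]]'
python3 look.py
```

```text
clock: 26.9
ee_pos: [520.3, 256.2, 200.0]
orientation: [0.0, 1.0, 0.0, 0.0]
wrist_force: [0.4, 0.7, 0.2]
width: -0.1
finger_force: 0.0
clock: 27.9
ee_pos: [620.3, 55.8, 199.8]
orientation: [0.0, 1.0, 0.0, 0.0]
wrist_force: [0.0, 0.8, 0.4]
width: 0.4
finger_force: 0.0
clock: 28.9
ee_pos: [728.5, -110.9, 198.6]
orientation: [0.0, 1.0, -0.001, -0.0]
wrist_force: [-0.1, 1.3, 0.2]
width: -0.4
finger_force: 0.0
red [401 189  60  21 288] [ 609.  -366.5   42. ]
red [404 226  23  24 435] [ 507.9 -334.    42. ]
blue [ 84 174  50  46 498] [498.8 346.2  42. ]
yellow [157 229  23  23 388] [440.6 206.2  42. ]
28.95 [ 727.9 -109.8  198.9] [-1.e-04  1.e+00 -0.e+00 -6.e-04] -0.06492575772264245 [0.3 0.8 0.6]
```

```bash
python3 -m pendant '[[0,0,-1,0,0,0],[0,0,-1,0,0,0],[0,0.1,-0.5,0,0,0],[0,0,0,0,0,0],[-0.7,0,0,0,0,0],[-0.5,0,0,0,0,0],[-0.5,0,0,0,0,0]]'
python3 -m pendant '[[-0.5,0,0,0,0,0],[-0.5,0,0,0,0,0],[-0.5,0,0,0,0,0],[-0.5,0,0,0,0,0],[-0.5,0,0,0,0,0],[-0.5,0,0,0,0,0]]'
python3 -m pendant '[[-0.5,0,0,0,0,0],[-0.5,0,0,0,0,0],[-0.5,0,0,0,0,0],[0,0,0,0,0,0]]'
python3 look.py pics/c8.png 150 150 270 240 s
```

```text
clock: 29.65
ee_pos: [694.2, -106.8, 152.5]
orientation: [0.0, 1.0, 0.001, 0.002]
wrist_force: [1.5, 0.4, 0.1]
width: -0.1
finger_force: 0.6
clock: 30.25
ee_pos: [632.8, -107.1, 150.4]
orientation: [0.0, 1.0, 0.0, 0.0]
wrist_force: [1.4, -0.2, 0.2]
width: 0.2
finger_force: 0.4
clock: 30.65
ee_pos: [602.1, -107.2, 150.4]
orientation: [0.0, 1.0, 0.0, -0.001]
wrist_force: [-1.1, -0.3, 0.5]
width: -0.1
finger_force: 0.0
red [401 189  60  22 313] [ 608.8 -369.5   42. ]
red [404 226  23  24 433] [ 508.1 -334.    42. ]
green [310 180  21  14 232] [ 597.3 -113.4   42. ]
blue [ 84 174  50  46 502] [498.8 346.1  42. ]
yellow [157 229  23  23 388] [440.6 206.2  42. ]
30.7 [ 602.8 -107.2  150.4] [ 0.e+00  1.e+00  2.e-04 -2.e-04] 0.05595609964684114 [ 0.6 -0.7 -0.5]
```

View pics/c8.png

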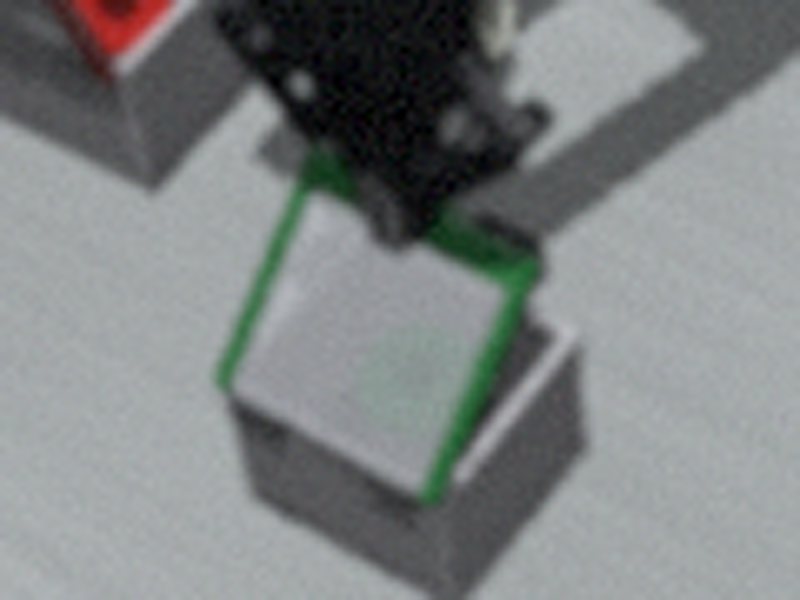

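The green cover leans over the box with the fingertip on its frame at (400,225). I'll press it, then move behind the red cover.

```bash
python3 -m pendant '[[0,0,-0.5,0,0,0],[-0.1,0,-0.5,0,0,0],[-0.5,0,-0.4,0,0,0],[-0.4,0,-0.4,0,0,0],[-0.4,0,-0.2,0,0,0],[0,0,-0.2,0,0,0],[0,0,-0.2,0,0,0]]'
python3 -m pendant '[[0,0,-0.2,0,0,0],[0,0,-0.2,0,0,0],[0,0,-0.2,0,0,0],[0,0,-0.2,0,0,0],[0,0,-0.1,0,0,0]]'
python3 -m pendant '[[0,0,1,0,0,0],[0,0,1,0,0,0],[0,0,1,0,0,0],[0,0,1,0,0,0],[0,0,1,0,0,0],[0,0,0.8,0,0,0],[0.3,-1,0,0,0,0],[0.3,-1,0,0,0,0],[0.3,-1,0,0,0,0],[0.3,-1,0,0,0,0]]'
python3 -m pendant '[[0.3,-1,0,0,0,0],[0.3,-1,0,0,0,0],[0.3,-1,0,0,0,0],[0.3,-1,0,0,0,0],[0.3,-1,0,0,0,0],[0.3,-1,0,0,0,0],[0.3,-1,0,0,0,0],[0,-0.3,0,0,0,0],[0,0,0,0,0,0]]'
python3 look.py
```

```text
clock: 31.45
ee_pos: [574.8, -107.1, 102.9]
orientation: [-0.0, 1.0, 0.0, -0.001]
wrist_force: [-7.3, 2.0, 13.5]
width: 0.0
finger_force: 6.0
clock: 31.95
ee_pos: [576.1, -107.5, 91.9]
orientation: [0.001, 1.0, 0.001, 0.001]
wrist_force: [-16.2, 3.7, 35.5]
width: 0.0
finger_force: 17.8
clock: 32.95
ee_pos: [599.5, -189.5, 198.3]
orientation: [-0.0, 1.0, -0.0, -0.001]
wrist_force: [0.3, -0.5, 0.6]
width: 0.0
finger_force: 0.0
clock: 33.85
ee_pos: [640.7, -335.0, 198.1]
orientation: [-0.001, 1.0, -0.001, -0.001]
wrist_force: [-0.3, 0.1, 0.0]
width: -0.2
finger_force: 0.0
green [295 155  49  46 415] [ 590.2 -108.4   42. ]
blue [ 84 174  50  46 504] [499.1 346.   42. ]
yellow [157 229  23  23 387] [440.7 206.2  42. ]
33.9 [ 640.9 -333.8  198.8] [-8.e-04  1.e+00 -2.e-04 -1.e-03] -0.09604456414510476 [ 0.6  0.8 -0.2]
```

```bash
python3 -m pendant '[[0,0,-1,0,0,0],[0,0,-1,0,0,0],[0,0,-0.5,0,0,0],[0,0,0,0,0,0],[-1,0,0,0,0,0],[-0.7,0,0,0,0,0],[-0.5,0,0,0,0,0],[-0.5,0,0,0,0,0]]'
python3 -m pendant '[[-0.5,0,0,0,0,0],[-0.5,0,0,0,0,0],[-0.5,0,0,0,0,0],[-0.5,0,0,0,0,0],[-0.5,0,0,0,0,0],[-0.5,0,0,0,0,0],[-0.5,0,0,0,0,0],[-0.5,0,0,0,0,0],[0,0,0,0,0,0]]'
python3 -m pendant '[[0,0,-0.5,0,0,0],[-0.1,0,-0.5,0,0,0],[-0.5,0,-0.4,0,0,0],[-0.4,0,-0.4,0,0,0],[-0.4,0,-0.2,0,0,0],[0,0,-0.2,0,0,0],[0,0,-0.2,0,0,0]]'
python3 -m pendant '[[0,0,-0.2,0,0,0],[0,0,-0.2,0,0,0],[0,0,-0.2,0,0,0],[0,0,-0.2,0,0,0],[0,0,-0.1,0,0,0]]'
```

```text
clock: 34.7
ee_pos: [587.9, -333.2, 152.1]
orientation: [0.001, 1.0, 0.001, 0.002]
wrist_force: [1.4, -0.2, 0.9]
width: -0.1
finger_force: 0.5
clock: 35.6
ee_pos: [506.0, -333.3, 150.5]
orientation: [0.0, 1.0, -0.0, -0.0]
wrist_force: [0.1, -0.6, -0.5]
width: 0.4
finger_force: 0.0
clock: 36.3
ee_pos: [479.0, -333.2, 102.6]
orientation: [0.0, 1.0, 0.0, -0.0]
wrist_force: [-5.2, 1.5, 13.7]
width: 0.2
finger_force: 6.3
clock: 36.8
ee_pos: [479.8, -334.1, 91.9]
orientation: [0.002, 1.0, 0.001, 0.001]
wrist_force: [-14.0, 7.8, 35.4]
width: 0.4
finger_force: 17.3
```

```bash
python3 -m pendant '[[0,0,1,0,0,0],[0,0,1,0,0,0],[0,0,1,0,0,0],[0,0,1,0,0,0],[0.2,1,0,0,0,1],[0.2,1,0,0,0,1],[0.2,1,0,0,0,1],[0.2,1,0,0,0,1],[0.2,1,0,0,0,1],[0.2,1,0,0,0,1]]' -0.6 40
python3 -m pendant '[[0.3,1,0,0,0,1],[0.3,1,0,0,0,1],[0.3,1,0,0,0,1],[0.3,1,0,0,0,1],[0.3,1,0,0,0,1],[0.3,1,0,0,0,1],[0.3,1,0,0,0,1],[0.3,1,0,0,0,1],[0.3,1,0,0,0,1],[0,0,0,0,0,0]]'
python3 look.py pics/c9.png 60 120 460 280
```

```text
clock: 37.8
ee_pos: [504.1, -212.3, 164.2]
orientation: [0.0, 0.971, 0.24, 0.0]
wrist_force: [-0.2, 0.5, -0.0]
width: 68.1
finger_force: 0.0
clock: 38.8
ee_pos: [558.3, -30.8, 164.1]
orientation: [-0.0, 0.824, 0.567, 0.001]
wrist_force: [-0.3, -0.3, 0.1]
width: 68.2
finger_force: 0.0
red [398 211  48  49 559] [ 492.1 -341.9   42. ]
green [326 160  18  42 145] [ 592.1 -149.6   42. ]
green [296 191  15   7  74] [576.8 -78.3  42. ]
blue [ 84 174  50  46 502] [498.9 346.3  42. ]
yellow [157 229  23  23 388] [440.6 206.2  42. ]
38.85 [558.  -32.1 164.1] [1.000e-04 8.247e-01 5.656e-01 1.000e-04] 68.1250110002628 [ 0.4 -0.3  0.7]
```

View pics/c9.png

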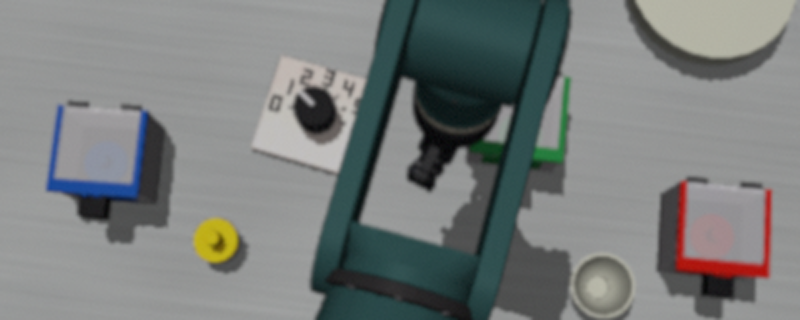

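Blue (97,150) and red (725,228) lie flat and shut. Green is half hidden, but it pressed to the same height as the others. Next I grip the timer.

```bash
python3 -m pendant '[[0.26,0.94,0,0,0,0],[0.26,0.94,0,0,0,0],[0.26,0.94,0,0,0,0],[0.26,0.94,0,0,0,0],[0.26,0.94,0,0,0,0],[0.26,0.94,0,0,0,0],[0.26,0.94,0,0,0,0],[0.26,0.94,0,0,0,0],[0,0,0,0,0,0],[0,0,0,0,0,0]]'
python3 -m pendant '[[0,0,-1,0,0,0],[0,0,-1,0,0,0],[0,0,-1,0,0,0],[0,0,-1,0,0,0],[0,0,-1,0,0,0],[0,0,-1,0,0,0],[0,0,-0.6,0,0,0],[0,0,0,0,0,0]]'
python3 -m pendant '[[0,0,0,0,0,0],[0,0,0,0,0,0],[0,0,0,0,0,0],[0,0,0,0,0,0],[0,0,0,0,0,0]]' 1 40
python3 look.py
```

```text
clock: 39.85
ee_pos: [599.2, 116.4, 164.1]
orientation: [0.0, 0.825, 0.565, -0.0]
wrist_force: [0.6, -0.3, 0.2]
width: 68.1
finger_force: 0.0
clock: 40.65
ee_pos: [597.5, 116.0, 30.0]
orientation: [-0.001, 0.826, 0.564, -0.002]
wrist_force: [-0.7, -0.3, 0.7]
width: 67.9
finger_force: 0.0
clock: 41.15
ee_pos: [599.4, 117.2, 34.1]
orientation: [0.0, 0.825, 0.565, 0.0]
wrist_force: [-3.6, -1.1, 5.8]
width: 45.0
finger_force: 42.6
red [398 211  48  49 556] [ 492.2 -342.1   42. ]
green [295 155  49  47 423] [ 589.3 -108.2   42. ]
blue [ 84 174  50  46 503] [499. 346.  42.]
41.2 [599.4 117.2  34.1] [4.000e-04 8.251e-01 5.650e-01 4.000e-04] 45.25782785334444 [-2.9 -0.5  6.5]
```

```bash
python3 -m pendant '[[0,0,0,0,0,-1],[0,0,0,0,0,-1],[0,0,0,0,0,-1],[0,0,0,0,0,-1],[0,0,0,0,0,-1],[0,0,0,0,0,-1],[0,0,0,0,0,-1],[0,0,0,0,0,-1],[0,0,0,0,0,-1],[0,0,0,0,0,-1]]'
python3 -m pendant '[[0,0,0,0,0,-1],[0,0,0,0,0,-1],[0,0,0,0,0,-1],[0,0,0,0,0,-1],[0,0,0,0,0,-1],[0,0,0,0,0,-1],[0,0,0,0,0,-1],[0,0,0,0,0,-1],[0,0,0,0,0,-1],[0,0,0,0,0,-0.3]]'
python3 -m pendant '[[0,0,0,0,0,0],[0,0,0,0,0,0],[0,0,0,0,0,0],[0,0,0,0,0,0]]' -0.6
python3 -m pendant '[[0,0,1,0,0,0],[0,0,1,0,0,0],[0,0,1,0,0,0],[0,0,1,0,0,0],[0,0,1,0,0,0],[0,0,1,0,0,0],[-1,0,0,0,0,0],[-1,0,0,0,0,0],[-1,-0.5,0,0,0,0],[-1,-0.5,0,0,0,0]]'
python3 -m pendant '[[-1,-0.5,0,0,0,0],[-1,-0.5,0,0,0,0],[-1,-0.5,0,0,0,0],[-1,-0.5,0,0,0,0],[-1,-0.5,0,0,0,0],[-1,-0.5,0,0,0,0],[0,0,0,0,0,0]]'
python3 look.py; python3 - <<'E'
from h import *
c=capture("top")["img"]
I=[cv2.resize(c[y:y+65,x:x+65],(390,390),interpolation=cv2.INTER_CUBIC) for x,y in((186,142),(286,145))]
cv2.imwrite("pics/t1.png",np.hstack(I))
E
```

```text
clock: 42.2
ee_pos: [598.9, 117.7, 34.1]
orientation: [-0.0, 0.98, 0.198, 0.0]
wrist_force: [-5.4, 0.7, 6.5]
width: 44.6
finger_force: 42.9
clock: 43.2
ee_pos: [598.8, 118.4, 34.1]
orientation: [-0.001, 0.985, -0.171, -0.0]
wrist_force: [-5.3, 1.5, 6.7]
width: 45.2
finger_force: 42.9
clock: 43.6
ee_pos: [599.4, 117.1, 32.2]
orientation: [0.0, 0.985, -0.171, 0.0]
wrist_force: [-0.6, -0.3, -0.2]
width: 68.1
finger_force: 0.0
clock: 44.6
ee_pos: [518.5, 97.1, 152.2]
orientation: [0.0, 0.985, -0.17, 0.0]
wrist_force: [-0.6, -0.2, 0.8]
width: 68.0
finger_force: 0.0
clock: 45.3
ee_pos: [397.6, 36.6, 152.3]
orientation: [0.0, 0.985, -0.171, 0.0]
wrist_force: [-0.3, -0.2, -0.4]
width: 68.4
finger_force: 0.0
red [398 211  48  49 555] [ 492.5 -342.    42. ]
green [295 155  49  46 416] [ 590.2 -108.4   42. ]
blue [ 84 174  50  46 504] [499. 346.  42.]
yellow [157 229  23  23 388] [440.7 206.2  42. ]
45.35 [398.9  37.  152.5] [-1.000e-04  9.852e-01 -1.713e-01  7.000e-04] 68.41703679992003 [-0.1  0.6  0.1]
```

View pics/t1.png

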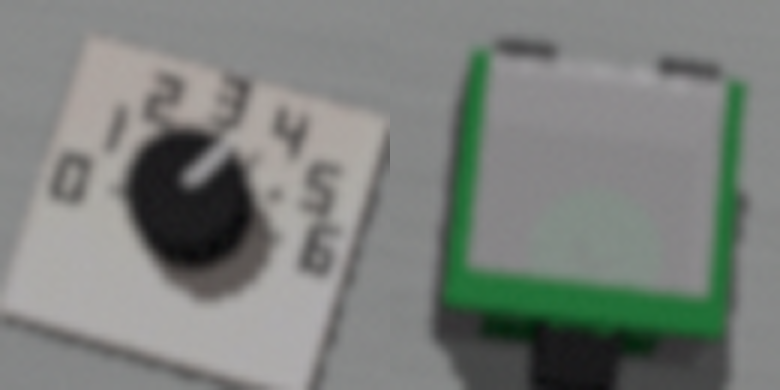

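```bash
python3 - <<'E'
from h import *
c=capture("top")
g=lambda p,z:world(c,186+(p[0]+.5)/6-.5,142+(p[1]+.5)/6-.5,z)[:2]
a,b=g((187,183),57),g((231,138),57); d=b-a
ax=g((188,185),57)
W=[g(p,12) for p in((90,36),(390,118),(310,392),(2,318))]
e=(W[0]-W[3]); e2=W[3]-W[2]; e3=W[0]-W[1]
print(ax,[np.arctan2(*v[::-1]) for v in(d,e,e2,e3)])
y=np.arctan2(e3[1],e3[0])
print('from TL-TR',y-np.arctan2(d[1],d[0]),'mean W',np.mean(W,0))
# digits
A=np.array([599,118.])
for n,p in((0,(70,180)),(3,(230,103)),(4,(290,128)),(6,(318,255))):
    v=g(p,12)-A; print(n,np.arctan2(v[1],v[0]),np.linalg.norm(v))
# automatic: bright line pixels on collar
I=cv2.cvtColor(c["img"],cv2.COLOR_BGR2GRAY); P=[]
for r in range(5,20):
  best=None
  for th in np.linspace(-2,2,801):
    u,v=pix(c,[A[0]+r*np.cos(th),A[1]+r*np.sin(th),57]); val=cv2.getRectSubPix(I.astype(np.float32),(1,1),(float(u),float(v)))[0,0]
    if best is None or val>best[0]: best=(val,th)
  P.append(best)
print([(int(p[0]),round(p[1],2)) for p in P])
E
```

```text
[600.32562624 117.64553126] [np.float64(-0.6344524158260543), np.float64(-0.1527169397913663), np.float64(1.4487445739862832), np.float64(1.410150577385644)]
from TL-TR 2.044602993211698 mean W [599.96730651 117.60671913]
0 1.3975620777155342 51.044765919845965
3 -0.14825660874311933 46.78640423621864
4 -0.6747909631502457 49.97011607228105
6 -1.7660425482413356 49.11589922070776
[(129, np.float64(-0.36)), (132, np.float64(-0.38)), (133, np.float64(-0.45)), (138, np.float64(-0.49)), (139, np.float64(-0.49)), (136, np.float64(-0.53)), (139, np.float64(-0.55)), (139, np.float64(-0.55)), (136, np.float64(-0.57)), (138, np.float64(-0.58)), (141, np.float64(-0.57)), (137, np.float64(-0.59)), (138, np.float64(-0.6)), (141, np.float64(-0.58)), (136, np.float64(-0.6))]
```

```bash
python3 -m pendant '[[0,0,0,0,0,0],[0,0,0,0,0,0],[0,0,0,0,0,0]]'; python3 -c "
from cell import *
print(hand_in())"
```

```text
clock: 45.75
ee_pos: [399.5, 37.5, 152.2]
orientation: [0.0, 0.985, -0.171, -0.0]
wrist_force: [0.0, 0.6, 0.4]
width: 68.1
finger_force: 0.0
the job is handed in; nothing more can be done
None
```

I've handed in the job after about 46 s of the 208 s limit: all three pots stand in their own boxes, all three covers are pressed shut, the timer points at 4 to within about 0.05 rad by camera, and the yellow pot and bowl weren't disturbed; the hand-in gave no verdict.

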